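# Set the overhang gauge and draw the ware board out to it

### The arm

A 6-joint arm with a two-finger parallel gripper is mounted at the origin on the work surface. World frame = base frame: x ahead of the robot, y to its left, z up, the work surface at z = 0. Lengths are in m, angles in rad, forces in N, time in s.
With the tool pointing down it reaches from about 0.325 to 0.925 m from the base axis. Payload 3.1 kg.
Tool frame: the origin (TCP) lies at the very end of the fingers, on their centre line; the grasp point (between the pads) lies 19 mm behind it; z points along the fingers, y is the line along which they close (so a half turn about z gives the same grasp; the last joint's range is limited). The gripper opens to 85 mm and grips with 20 to 120 N. Pads are 22 mm wide; open, the fingers measure 114 mm over their backs; the gripper's body (76 mm by 85 mm) begins 54 mm behind the grasp point. The pads swing forward as they close: fully open they stand 13 mm farther back than shut.
Start: joints at [-1.425, 0.217, 1.613, -0, 1.311, -0.112], TCP at [0.159, -0.604, 0.231] pointing down, gripper open.
Joint ranges: [-2.75, 2.75], [-0.78, 2.1], [0.31, 2.55], [-1.13, 4.27], [0.13, 2.63], [-2.58, 2.58]. Speed limits (rad/s): [2.79, 2.79, 3.14, 3.14, 3.14, 3.14].

### API

Orientations are given as a rotation vector (axis times angle).
In Python, from bench import robot gives the robot as it stands. The module is installed in compiled form; this text tells all that it offers.
- The arm moves only by the tool arm_command, never from a script. Its argument "increments" is a list of rows, each an object of numbers: "dx", "dy", "dz": the shift along the tool's x, y, z in cm; "turn": the turn about the tool's z in degrees; "gripper": the closure in counts, from 0 (fully open) to 255 (shut). In form: [{"dx": .., "dy": .., "dz": .., "turn": .., "gripper": ..}, ...]. A call has 1 to 10 rows; each row is the pose to reach, as a shift and turn from the pose commanded when the call began, along the tool's axes at that moment; what a row does not reach only later rows make up. A row lasts 1/12 s, in which the tool goes at most 41.7 mm and 7.16 degrees, less where a joint would pass 70% of its speed; a pose out of reach is approached as far as the arm can. A call with a gripper value outside its range is refused whole. The fingers move at their own pace and stop on an object; "grip_force" is the grip in N (left out, the last holds). Time passes only in rows, so rows that repeat a pose let the fingers close. It gives the time, the measured TCP pose, the force, the opening and the grip force at its end, in the units of the state.
- robot.sense(): the state, without advancing time (a new reading comes with each control period).
- robot.read_camera(name): name is "side" or "top"; returns the picture (480x640x3 uint8, red, green, blue); there is no depth.
- robot.calibration(name): a dict with "fx", "fy", "cx", "cy" (pixels), "R" (3x3) and "t" (3): a world point X has camera coordinates R X + t. Camera axes: x right, y down, z forward; pixel columns grow to the right and rows downward; lengths in m; the calibration is good to about 2 mm. A picture is of the moment at which its call begins. calibration takes no time and is no camera call.
- robot.close_job(): hands the job in; it is judged then, once.
The state is a dict: "time_s": time; "joint_pos": joint angles; "dq": joint speeds; "joint_efforts": joint torques, N m; "tool_pos": TCP position; "tcp_rot": TCP orientation; "contact_force": force on the tool from outside, world axes, zero at the start; "wrist_torque": the same for the moment, N m; "width": finger opening in m; "gripper_force": force on a finger pad.
Only numpy, scipy, OpenCV 4.12 (cv2) and the standard library are available. Lean on these libraries where they do the work, as an engineer would, in place of code of your own. Each camera call takes 0.05 s, during which the arm holds its last target. There are 200 camera calls.

### The job

Take the overhang gauge out of its wooden rack, push its blade fully home in the slot of the dark steel block beside the low stand so that its collar sits down on the block, and let go of it. Then slide the ware board, with the bowl still standing on it, straight out along the stand until its end just meets the upright gauge blade without shoving the blade over; more than half the board then hangs out, so keep hold of the board to stop it tipping. Finish while still holding the board level there, and leave everything else on the table alone.

Things in the scene. Friction and masses are not known exactly. Their poses are not given: they have to be found in the camera images.
- gauge_grip (a point): centre of the overhang gauge's wooden handle, 40 (x) by 16 (y) by 45 tall (z up); grip it across its 16. It is 124.5 above the gauge's foot and 98.5 above the collar's underside. The gauge starts upright, hanging by its collar in one of the two slots (30 deep) of the wooden rack, a block 100 x 120 x 34 tall; lift it over 26 to clear
- gauge_stop (a point): same gauge, same axes: centre of the underside of its collar (56 x 20 x 6), 26 above the foot
- gauge: the whole loose gauge, 200 g, origin at the foot's underside: steel blade 40 (x) by 6 (y), 102 long, its lowest 10 tapered to 34 x 3, collar, then the handle from 102 to 147 up. Half a turn about z makes no difference
- slot_mouth (a point): centre of the slot's mouth in the dark steel block (fixed, 90 x 60, 34 above the table). Slot 43 long (x) by 9 wide (y), 30 deep, chamfered 2. +y is the board's outward direction, z up. Home: gauge upright, its x (or -x) along this x, its collar's underside at this height
- stand_edge (a point): middle of the upper edge of the low wooden stand (fixed, 140 wide, 280 long, top 85 above the table) over which the board hangs out; +y outward along the stand towards the slot block, x across, z up; parallel to the axes of slot_mouth
- board_nose (a point): middle of the ware board's outward end face, half-way up. Its +y is outward, z up. The end meets the upright blade when this point is 3 (half the blade) short of slot_mouth in y; a pushed blade may lean up to 6. There the board overhangs by 205 to 235 and tips if not held
- board_grip (a point): centre of the wooden grip block fixed on top of the board's inner end: 30 wide (x) by 50 long (y) by 45 tall; 22.5 above the board's upper face, 305 inward (-y) of board_nose and 30 higher. Pinch it from above across its 30
- board: the whole board: plywood 110 (x) by 340 (y) by 15 thick, about 400 g, loose on the stand; origin under the board's middle, axes as board_nose
- bowl_mid (a point): middle of the terracotta bowl (loose, about 220 g, rim diameter 90, 42 tall; point 21 up) that stands on the board, 90 to 110 from its outward end
- jar: closed white jar, diameter 60, 85 tall, stands on the table beside the stand; leave alone (mm; origin under its middle)
- tiles: stack of fired tiles, 75 x 75 x 30, on the table beside the overhang; leave alone (mm; origin under its middle)
- mug: white mug, diameter 76, 85 tall, right of the stand; leave alone (mm; origin under its middle)

How it is judged:
By the outcome, as a careful person would: the job done as asked, in the order asked, and still so for the second after the job is handed in, while the arm keeps its last pose, push and grip.
It also fails if it takes over 48 s, if anything falls off the work surface, if the arm or the gripper's body presses on something with over 40 N, if the wrist force passes 120 N, or if a joint passes its speed limit or range.

## Working session

There is one attempt and no reset: what is moved stays moved. The work goes in short steps, Python scripts to look and compute and a tool call to move; the robot and the scene stay as the last step left them, time stands still between calls to the robot, and variables do not carry over. Pictures are saved under pics/ and viewed, at most 10 in all, crops included, and the job is handed in when it is done.

Besides the shell and the picture viewer there is one more tool, called after "Request:" as name([rows], argument=value, ...), one row to a line, values as JSON. arm_command: Moves the arm, as the interface text tells. Its arguments: {"type":"object","properties":{"increments":{"type":"array","items":{"type":"object","properties":{"dx":{"type":"number"},"dy":{"type":"number"},"dz":{"type":"number"},"turn":{"type":"number"},"gripper":{"type":"number"}}}},"grip_force":{"type":"number"}},"required":["increments"]}

```bash
mkdir -p pics; python3 - <<'E'
from bench import robot
import cv2,numpy as np
for n in("top","side"):
    cv2.imwrite(f"pics/{n}0.png",robot.read_camera(n)[:,:,::-1]); c=robot.calibration(n); print(n,{k:np.round(v,4).tolist() for k,v in c.items()})
s=robot.sense();print({k:np.round(v,3).tolist() for k,v in s.items()})
E
```

```text
top {'fx': 619.5399, 'fy': 619.5399, 'cx': 321.1671, 'cy': 239.8994, 'R': [[0.0272, -0.9996, 0.0082], [-0.9933, -0.0279, -0.112], [0.1122, -0.0051, -0.9937]], 't': [-0.0833, 0.532, 1.5849]}
side {'fx': 574.1496, 'fy': 574.1496, 'cx': 322.1308, 'cy': 237.8017, 'R': [[-0.9495, -0.3138, -0.0019], [-0.2201, 0.6703, -0.7087], [0.2237, -0.6725, -0.7055]], 't': [0.5002, 0.2368, 1.5676]}
{'time_s': 0.1, 'joint_pos': [-1.425, 0.218, 1.615, 0.0, 1.311, -0.112], 'dq': [-0.001, -0.003, -0.003, -0.0, -0.001, -0.0], 'joint_efforts': [-0.0, -39.807, -30.497, -0.0, 0.004, -0.0], 'tool_pos': [0.159, -0.604, 0.23], 'tcp_rot': [-3.113, -0.404, 0.0], 'contact_force': [-0.22, 0.515, 0.658], 'wrist_torque': [-0.027, 0.014, 0.009], 'gripper_force': 0.0, 'width': 0.085}
```

View pics/top0.png

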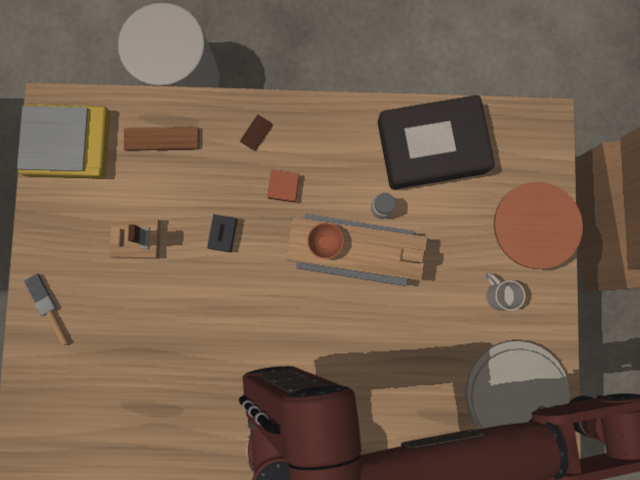

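View pics/side0.png

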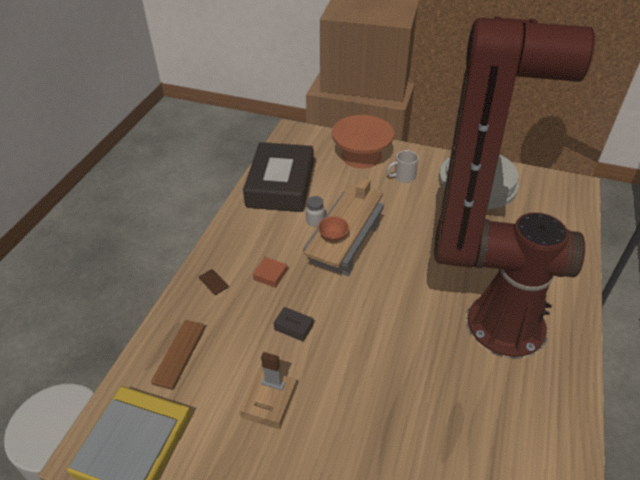

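Overview: the top view shows the rack at (135,240) with the gauge in its inner slot, steel block at (222,233), board from (289,242) to (427,256), grip block at (411,255) and bowl at (326,240). I'll zoom in to measure these.

```bash
python3 - <<'E'
import cv2,numpy as np
t=cv2.imread("pics/top0.png");s=cv2.imread("pics/side0.png")
def crop(im,x,y,w,h,k):
    o=cv2.resize(im[y:y+h,x:x+w],None,fx=k,fy=k,interpolation=cv2.INTER_CUBIC)
    o=cv2.convertScaleAbs(o,alpha=1.4,beta=10)
    for i in range(0,w,10): cv2.line(o,(i*k,0),(i*k,4+4*((x+i)%50==0)),(0,255,0),1); (x+i)%20==0 and cv2.putText(o,str(x+i),(i*k,18),0,.35,(0,255,0))
    for j in range(0,h,10): cv2.line(o,(0,j*k),(6,j*k),(0,255,0),1); cv2.putText(o,str(y+j),(8,j*k+4),0,.35,(0,255,0))
    return o
a=crop(t,105,205,140,60,5); b=crop(t,285,210,150,75,5)
A=np.zeros((600,750,3),np.uint8);A[:]=0
A2=np.zeros((0,750,3),np.uint8)
a=cv2.copyMakeBorder(a[:225+75],0,0,0,50,0)
cv2.imwrite("pics/tz.png",np.vstack([a,b])[:600] if 0 else np.vstack([a[:225],b])[:600])
c=crop(s,235,300,85,125,4);d=crop(s,300,170,90,105,4)
h=max(c.shape[0],d.shape[0]);p=lambda i:cv2.copyMakeBorder(i,0,h-i.shape[0],0,0,0)
cv2.imwrite("pics/sz.png",np.hstack([p(c),p(d)]))
E
```

```text
(no output)
```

View pics/tz.png

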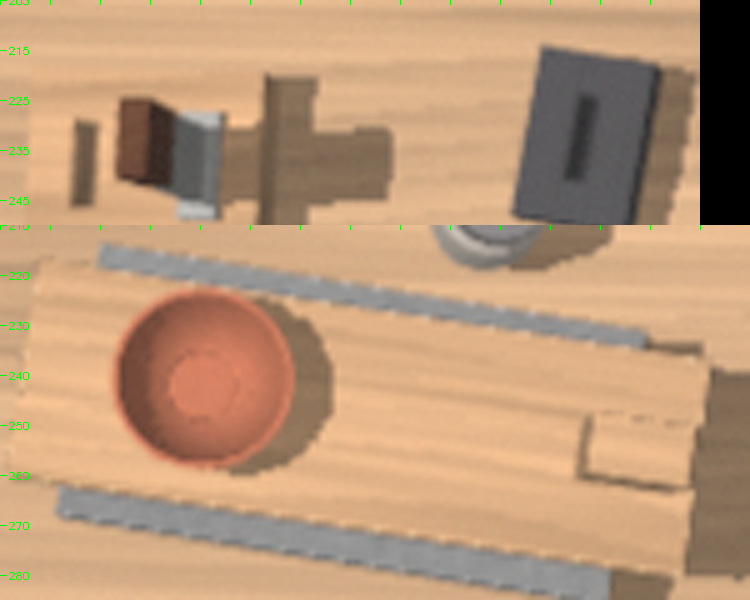

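View pics/sz.png

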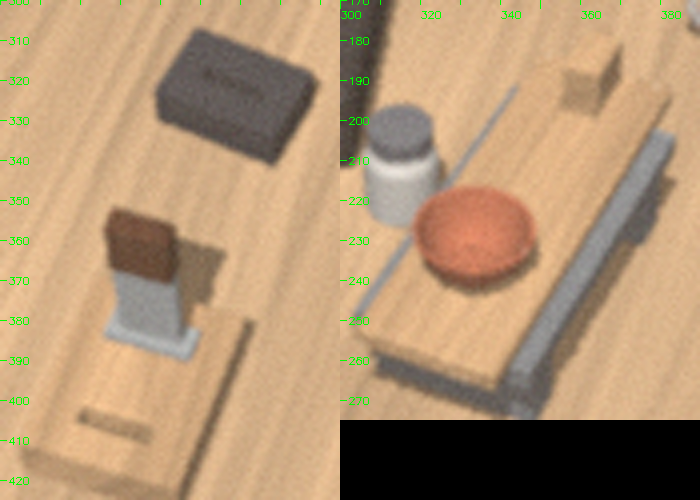

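The zooms show the gauge handle top at about (132,233) in the top view, its collar at (144,238), the slot centre at about (221.5,232.5), and the board's outward end at about x=289. Next I'll convert these to world positions.

```bash
cat > h.py <<'E'
import numpy as np
from bench import robot
def ray(n,px,z):
    c=robot.calibration(n);R=np.array(c["R"]);t=np.array(c["t"])
    d=R.T@np.array([(px[0]-c["cx"])/c["fx"],(px[1]-c["cy"])/c["fy"],1]);o=-R.T@t
    return (o+d*(z-o[2])/d[2])*1000
def proj(n,X):
    c=robot.calibration(n);p=np.array(c["R"])@np.array(X)/1000+0+0*np.array(c["t"]);p=np.array(c["R"])@(np.array(X)/1000)+np.array(c["t"])
    return np.array([c["fx"]*p[0]/p[2]+c["cx"],c["fy"]*p[1]/p[2]+c["cy"]])
E
python3 - <<'E'
from h import *
a=lambda u,v:(105+u/5,205+v/5); b=lambda u,v:(285+u/5,210+(v-225)/5)
s1=lambda u,v:(235+u/4,300+v/4); s2=lambda u,v:(300+(u-340)/4,170+v/4)
L=[("handle top",'top',.155,[a(120,98),a(155,98),a(150,183),a(117,180)]),
("handle top s",'side',.155,[s1(114,207),s1(176,224)]),
("collar top right edge",'top',.040,[a(224,112),a(217,218)]),
("collar side near edge (top)",'side',.040,[s1(106,330),s1(187,352),s1(200,333)]),
("free slot",'top',.034,[a(77,120),a(98,122),a(93,207),a(71,205)]),
("rack right top",'top',.034,[a(264,75)]),
("blk",'top',.034,[a(541,45),a(660,67),a(514,215)]),
("slot",'top',.034,[a(583,96),a(599,98),a(582,181),a(564,178)]),
("blk s",'side',.034,[s1(199,28),s1(317,80),s1(275,150),s1(157,93)]),
("slot s",'side',.034,[s1(205,70),s1(270,94)]),
("board top",'top',.100,[b(38,258),b(708,355),b(688,575),b(15,480)]),
("board s",'side',.100,[s2(358,330),s2(500,382)]),
("grip",'top',.145,[b(588,413),b(694,425),b(690,490),b(582,475)]),
("bowl rim",'top',.142,[b(113,380),b(295,380),b(204,291),b(204,470)]),
("bowl s",'side',.142,[s2(413,228),s2(536,232)]),
("stand",'top',.085,[b(100,243),b(57,515),b(650,332),b(610,600)]),
("grip s",'side',.145,[s2(562,65),s2(600,82),s2(622,43)])]
for n,c,z,P in L: print(n,[ray(c,p,z)[:2].round(0).tolist() for p in P], np.mean([ray(c,p,z)[:2] for p in P],0).round(1))
E
```

```text
handle top [[544.0, 395.0], [545.0, 378.0], [503.0, 378.0], [504.0, 394.0]] [524.1 386.3]
handle top s [[543.0, 381.0], [505.0, 380.0]] [523.9 380.5]
collar top right edge [[553.0, 376.0], [498.0, 377.0]] [525.5 376.4]
collar side near edge (top) [[551.0, 395.0], [499.0, 394.0], [496.0, 379.0]] [515.7 389.5]
free slot [[548.0, 454.0], [547.0, 443.0], [502.0, 443.0], [503.0, 454.0]] [524.9 448.4]
rack right top [[574.0, 358.0]] [573.9 358.2]
blk [[594.0, 215.0], [584.0, 152.0], [504.0, 225.0]] [560.6 197.3]
slot [[568.0, 192.0], [567.0, 183.0], [523.0, 190.0], [524.0, 200.0]] [545.4 191.3]
blk s [[583.0, 156.0], [492.0, 173.0], [500.0, 235.0], [590.0, 216.0]] [541.  194.8]
slot s [[566.0, 188.0], [518.0, 193.0]] [542.  190.8]
board top [[583.0, 5.0], [543.0, -331.0], [433.0, -322.0], [471.0, 13.0]] [ 507.7 -159. ]
board s [[578.0, 4.0], [468.0, 20.0]] [522.7  12.2]
grip [[508.0, -266.0], [504.0, -317.0], [472.0, -315.0], [478.0, -263.0]] [ 490.3 -290.2]
bowl rim [[518.0, -35.0], [520.0, -123.0], [563.0, -78.0], [475.0, -80.0]] [519.1 -79.3]
bowl s [[560.0, -65.0], [475.0, -89.0]] [517.5 -77. ]
stand [[594.0, -26.0], [455.0, -8.0], [556.0, -305.0], [420.0, -286.0]] [ 506.4 -156.1]
grip s [[508.0, -269.0], [475.0, -259.0], [471.0, -309.0]] [ 484.4 -278.8]
```

```bash
cat >> h.py <<'E'
from scipy.spatial.transform import Rotation as Ro
def go(*targets):
    s=robot.sense();p=np.array(s["tool_pos"])*1000;R=Ro.from_rotvec(s["tcp_rot"]).as_matrix()
    yaw=np.degrees(np.arctan2(R[1,0],R[0,0]))
    print("t",round(s["time_s"],2),"p",p.round(1),"yaw",yaw.round(2),"F",np.round(s["contact_force"],1),"w",round(s["width"]*1000,1),"tilt z",R[:,2].round(3))
    for x,y,z,w in targets: print((x,y,z,w),"->",(R.T@(np.array([x,y,z])-p)/10).round(2),"turn",round(yaw-w,1))
E
python3 -c "
from h import *
go((470,-200,250,0),(524.3,385.8,230,0),(524.3,385.8,114,0))"
```

```text
t 0.1 p [ 159.3 -603.6  230.1] yaw 14.77 F [-0.2  0.5  0.7] w 85.2 tilt z [-0.     0.002 -1.   ]
(470, -200, 250, 0) -> [ 40.34 -31.11  -1.91] turn 14.8
(524.3, 385.8, 230, 0) -> [ 60.52 -86.36   0.21] turn 14.8
(524.3, 385.8, 114, 0) -> [ 60.52 -86.34  11.81] turn 14.8
```

Request:
arm_command([
  {"dx": 40, "dy": -31, "dz": -2, "turn": 14.8, "gripper": 0},
  {"dx": 40, "dy": -31, "dz": -2, "turn": 14.8},
  {"dx": 40, "dy": -31, "dz": -2, "turn": 14.8},
  {"dx": 40, "dy": -31, "dz": -2, "turn": 14.8},
  {"dx": 40, "dy": -31, "dz": -2, "turn": 14.8},
  {"dx": 40, "dy": -31, "dz": -2, "turn": 14.8},
  {"dx": 40, "dy": -31, "dz": -2, "turn": 14.8},
  {"dx": 40, "dy": -31, "dz": -2, "turn": 14.8},
  {"dx": 40, "dy": -31, "dz": -2, "turn": 14.8},
  {"dx": 40, "dy": -31, "dz": -2, "turn": 14.8},
])

```text
validation failed for argument at $.in...
```

```bash
python3 -c "
from h import *
go((524.3,385.8,200,0))"
```

```text
t 0.1 p [ 159.3 -603.6  230.1] yaw 14.77 F [-0.2  0.5  0.7] w 85.2 tilt z [-0.     0.002 -1.   ]
(524.3, 385.8, 200, 0) -> [ 60.52 -86.36   3.21] turn 14.8
```

Request:
arm_command([
  {"dx": 40, "dy": -31, "dz": -2, "turn": 14.8, "gripper": 0},
  {"dx": 40, "dy": -31, "dz": -2, "turn": 14.8, "gripper": 0},
  {"dx": 40, "dy": -31, "dz": -2, "turn": 14.8, "gripper": 0},
  {"dx": 40, "dy": -31, "dz": -2, "turn": 14.8, "gripper": 0},
  {"dx": 40, "dy": -31, "dz": -2, "turn": 14.8, "gripper": 0},
  {"dx": 40, "dy": -31, "dz": -2, "turn": 14.8, "gripper": 0},
  {"dx": 40, "dy": -31, "dz": -2, "turn": 14.8, "gripper": 0},
  {"dx": 40, "dy": -31, "dz": -2, "turn": 14.8, "gripper": 0},
  {"dx": 40, "dy": -31, "dz": -2, "turn": 14.8, "gripper": 0},
  {"dx": 40, "dy": -31, "dz": -2, "turn": 14.8, "gripper": 0},
], grip_force=40)

```text
time_s: 0.93
tool_pos: [0.4131, -0.2718, 0.2475]
tcp_rot: [-3.141, 0.001, 0.0]
contact_force: [0.8, -0.9, -0.3]
width: 0.0854
gripper_force: 0.0
```

```bash
python3 -c "
from h import *
go((524.3,385.8,200,0))"
```

```text
t 0.93 p [ 413.1 -271.8  247.5] yaw -0.04 F [ 0.8 -0.9 -0.3] w 85.4 tilt z [-0.  0. -1.]
(524.3, 385.8, 200, 0) -> [ 11.07 -65.77   4.76] turn -0.0
```

Request:
arm_command([
  {"dx": 11, "dy": -65, "dz": 2, "turn": 0, "gripper": 0},
  {"dx": 11, "dy": -65, "dz": 2, "turn": 0, "gripper": 0},
  {"dx": 11, "dy": -65, "dz": 2, "turn": 0, "gripper": 0},
  {"dx": 11, "dy": -65, "dz": 2, "turn": 0, "gripper": 0},
  {"dx": 11, "dy": -65, "dz": 2, "turn": 0, "gripper": 0},
  {"dx": 11, "dy": -65, "dz": 2, "turn": 0, "gripper": 0},
  {"dx": 11, "dy": -65, "dz": 2, "turn": 0, "gripper": 0},
  {"dx": 11, "dy": -65, "dz": 2, "turn": 0, "gripper": 0},
  {"dx": 11, "dy": -65, "dz": 2, "turn": 0, "gripper": 0},
  {"dx": 11, "dy": -65, "dz": 2, "turn": 0, "gripper": 0},
])

```text
time_s: 1.77
tool_pos: [0.4818, 0.1389, 0.2348]
tcp_rot: [3.141, -0.0, -0.0]
contact_force: [0.3, 0.4, -0.2]
width: 0.0855
gripper_force: 0.0
```

```bash
python3 -c "
from h import *
go((524.3,385.8,200,0))"
```

```text
t 1.77 p [481.8 138.9 234.8] yaw -0.01 F [ 0.3  0.4 -0.2] w 85.5 tilt z [-0. -0. -1.]
(524.3, 385.8, 200, 0) -> [  4.25 -24.69   3.47] turn -0.0
```

Request:
arm_command([
  {"dx": 4, "dy": -24, "dz": 3, "turn": 0, "gripper": 0},
  {"dx": 4, "dy": -24, "dz": 3, "turn": 0, "gripper": 0},
  {"dx": 4, "dy": -24, "dz": 3, "turn": 0, "gripper": 0},
  {"dx": 4, "dy": -24, "dz": 3, "turn": 0, "gripper": 0},
  {"dx": 4, "dy": -24, "dz": 3, "turn": 0, "gripper": 0},
  {"dx": 4, "dy": -24, "dz": 3, "turn": 0, "gripper": 0},
  {"dx": 4, "dy": -24, "dz": 3, "turn": 0, "gripper": 0},
  {"dx": 4, "dy": -24, "dz": 3, "turn": 0, "gripper": 0},
  {"dx": 4, "dy": -24, "dz": 3, "turn": 0, "gripper": 0},
])

```text
time_s: 2.52
tool_pos: [0.5218, 0.3763, 0.2042]
tcp_rot: [3.14, 0.0, -0.002]
contact_force: [0.1, -0.2, -0.0]
width: 0.0854
gripper_force: 0.0
```

```bash
python3 -c "
from h import *
go((524.3,385.8,114,0))
import cv2
cv2.imwrite('pics/s1.png',cv2.resize(robot.read_camera('side')[280:440,200:360,::-1],None,fx=3,fy=3))"
```

```text
t 2.52 p [521.8 376.3 204.2] yaw 0.0 F [ 0.1 -0.2 -0. ] w 85.4 tilt z [-0.002 -0.001 -1.   ]
(524.3, 385.8, 114, 0) -> [ 0.26 -0.97  9.02] turn 0.0
```

View pics/s1.png

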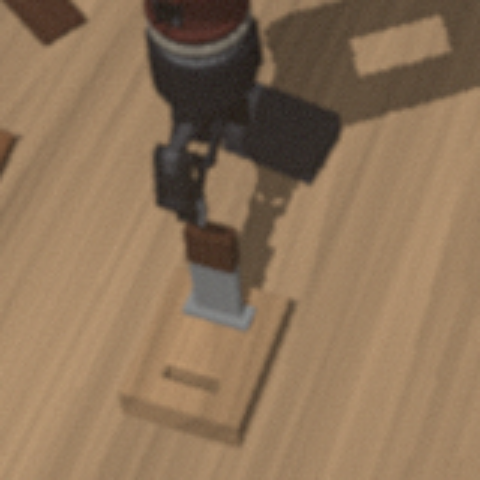

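The picture shows the open gripper straight above the gauge handle (crop (212,240)), with one finger on either side. I'll descend and grip.

Request:
arm_command([
  {"dx": 0.25, "dy": -0.9, "dz": 2, "turn": 0, "gripper": 0},
  {"dx": 0.25, "dy": -0.9, "dz": 5, "turn": 0, "gripper": 0},
  {"dx": 0.25, "dy": -0.9, "dz": 8, "turn": 0, "gripper": 0},
  {"dx": 0.25, "dy": -0.9, "dz": 9, "turn": 0, "gripper": 0},
  {"dx": 0.25, "dy": -0.9, "dz": 9, "turn": 0, "gripper": 0},
  {"dx": 0.25, "dy": -0.9, "dz": 9, "turn": 0, "gripper": 0},
  {"dx": 0.25, "dy": -0.9, "dz": 9, "turn": 0, "gripper": 0},
])

```text
time_s: 3.15
tool_pos: [0.5265, 0.3859, 0.1177]
tcp_rot: [-3.14, 0.002, -0.005]
contact_force: [0.8, 0.9, 1.6]
width: 0.0851
gripper_force: 0.0
```

Request:
arm_command([
  {"dx": 0, "dy": 0, "dz": 0, "turn": 0, "gripper": 255},
  {"dx": 0, "dy": 0, "dz": 0, "turn": 0, "gripper": 255},
  {"dx": 0, "dy": 0, "dz": 0, "turn": 0, "gripper": 255},
  {"dx": 0, "dy": 0, "dz": 0, "turn": 0, "gripper": 255},
  {"dx": 0, "dy": 0, "dz": 0, "turn": 0, "gripper": 255},
  {"dx": 0, "dy": 0, "dz": 0, "turn": 0, "gripper": 255},
  {"dx": 0, "dy": 0, "dz": 0, "turn": 0, "gripper": 255},
  {"dx": 0, "dy": 0, "dz": 0, "turn": 0, "gripper": 255},
  {"dx": 0, "dy": 0, "dz": 0, "turn": 0, "gripper": 255},
  {"dx": 0, "dy": 0, "dz": 0, "turn": 0, "gripper": 255},
], grip_force=40)

```text
time_s: 3.98
tool_pos: [0.525, 0.386, 0.1155]
tcp_rot: [-3.141, 0.001, -0.001]
contact_force: [0.1, 0.5, 2.4]
width: 0.0157
gripper_force: 43.7
```

```bash
python3 -c "
from h import *
go((524.3,385.8,114,0))"
```

```text
t 3.98 p [525.  386.  115.5] yaw -0.03 F [0.1 0.5 2.4] w 15.7 tilt z [ 0.  0. -1.]
(524.3, 385.8, 114, 0) -> [-0.07  0.02  0.15] turn -0.0
```

Request:
arm_command([
  {"dx": 0, "dy": 0, "dz": -2, "turn": 0, "gripper": 255},
  {"dx": 0, "dy": 0, "dz": -5, "turn": 0, "gripper": 255},
  {"dx": 0, "dy": 0, "dz": -5, "turn": 0, "gripper": 255},
  {"dx": 0.4, "dy": 4, "dz": -5, "turn": 3, "gripper": 255},
  {"dx": 0.8, "dy": 8, "dz": -5, "turn": 7.5, "gripper": 255},
  {"dx": 1.2, "dy": 12, "dz": -5, "turn": 7.5, "gripper": 255},
  {"dx": 1.6, "dy": 16, "dz": -5, "turn": 7.5, "gripper": 255},
  {"dx": 1.97, "dy": 19.48, "dz": -5, "turn": 7.5, "gripper": 255},
  {"dx": 1.97, "dy": 19.48, "dz": -5, "turn": 7.5, "gripper": 255},
  {"dx": 1.97, "dy": 19.48, "dz": -5, "turn": 7.5, "gripper": 255},
])

```text
time_s: 4.82
tool_pos: [0.5438, 0.1888, 0.1636]
tcp_rot: [3.134, -0.212, -0.004]
contact_force: [-0.2, -0.6, -2.3]
width: 0.0153
gripper_force: 43.4
```

Request:
arm_command([
  {"dx": 0, "dy": 0, "dz": 1, "turn": 0, "gripper": 255},
  {"dx": 0, "dy": 0, "dz": 1, "turn": 0, "gripper": 255},
  {"dx": 0, "dy": 0, "dz": 1, "turn": 0, "gripper": 255},
  {"dx": 0, "dy": 0, "dz": 1, "turn": 0, "gripper": 255},
])

```text
time_s: 5.15
tool_pos: [0.5438, 0.1921, 0.1543]
tcp_rot: [3.135, -0.203, -0.002]
contact_force: [0.5, 0.6, -2.2]
width: 0.0156
gripper_force: 43.1
```

```bash
python3 -c "
from h import *
import cv2
a=robot.read_camera('side')[260:360,240:340,::-1];b=robot.read_camera('top')[180:280,170:270,::-1]
import numpy as np
cv2.imwrite('pics/s2.png',cv2.convertScaleAbs(cv2.resize(np.hstack([a,b]),None,fx=4,fy=4,interpolation=2),alpha=1.6))
go((544.7,191.2,115,-7.5))
e=np.array([np.cos(np.radians(-7.5)),np.sin(np.radians(-7.5)),0])
c=np.array([544.4,191.2,0]);s=robot.sense()['tool_pos'][2]*1000-81.5-26
for k in(-17,17): print('tip',proj('side',c+k*e+[0,0,s]).round(1),'slot',proj('side',c+k*21.5/17*e+[0,0,34]).round(1))
"
```

```text
t 5.25 p [544.4 191.9 155. ] yaw -7.44 F [-0.9  0.5 -2.2] w 15.6 tilt z [ 0.  0. -1.]
(544.7, 191.2, 115, -7.5) -> [0.04 0.07 4.  ] turn 0.1
tip [298.9 319.5] slot [300.6 323.2]
tip [287.6 315.1] slot [286.4 317.6]
```

View pics/s2.png

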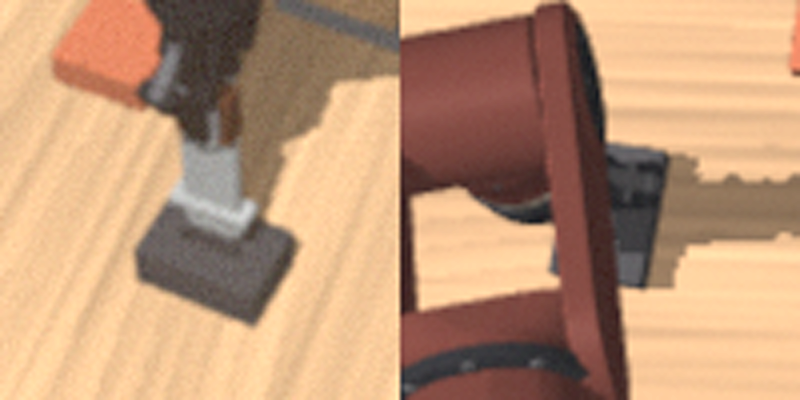

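The side view shows the blade tip just above the slot, centred on the block near crop (212,228). I'll lower it slowly while watching the force.

Request:
arm_command([
  {"dx": 0, "dy": 0.05, "dz": 0.7, "turn": 0, "gripper": 255},
  {"dx": 0, "dy": 0.05, "dz": 1.4, "turn": 0, "gripper": 255},
  {"dx": 0, "dy": 0.05, "dz": 1.8, "turn": 0, "gripper": 255},
  {"dx": 0, "dy": 0.05, "dz": 2.1, "turn": 0, "gripper": 255},
  {"dx": 0, "dy": 0.05, "dz": 2.1, "turn": 0, "gripper": 255},
  {"dx": 0, "dy": 0.05, "dz": 2.1, "turn": 0, "gripper": 255},
])

```text
time_s: 5.75
tool_pos: [0.5441, 0.1903, 0.1336]
tcp_rot: [3.135, -0.206, -0.001]
contact_force: [-0.2, -0.6, -1.7]
width: 0.0155
gripper_force: 43.4
```

Request:
arm_command([
  {"dx": 0, "dy": 0, "dz": 0.5, "turn": 0, "gripper": 255},
  {"dx": 0, "dy": 0, "dz": 1.0, "turn": 0, "gripper": 255},
  {"dx": 0, "dy": 0, "dz": 1.5, "turn": 0, "gripper": 255},
  {"dx": 0, "dy": 0, "dz": 1.9, "turn": 0, "gripper": 255},
  {"dx": 0, "dy": 0, "dz": 1.9, "turn": 0, "gripper": 255},
  {"dx": 0, "dy": 0, "dz": 1.9, "turn": 0, "gripper": 255},
])

```text
time_s: 6.25
tool_pos: [0.5447, 0.1906, 0.1154]
tcp_rot: [-3.134, 0.206, -0.001]
contact_force: [-0.6, 1.1, 1.8]
width: 0.0155
gripper_force: 43.8
```

Request:
arm_command([
  {"dx": 0, "dy": 0, "dz": 0.15, "turn": 0, "gripper": 255},
  {"dx": 0, "dy": 0, "dz": 0.15, "turn": 0, "gripper": 255},
  {"dx": 0, "dy": 0, "dz": 0.15, "turn": 0, "gripper": 255},
])

```text
time_s: 6.5
tool_pos: [0.5449, 0.1907, 0.1154]
tcp_rot: [-3.134, 0.206, -0.001]
contact_force: [-2.4, -0.1, 7.5]
width: 0.0159
gripper_force: 44.7
```

The collar is seated: z has stopped moving and the force is rising. I'll release and lift off.

Request:
arm_command([
  {"dx": 0, "dy": 0, "dz": -0.15, "turn": 0, "gripper": 0},
  {"dx": 0, "dy": 0, "dz": -0.15, "turn": 0, "gripper": 0},
  {"dx": 0, "dy": 0, "dz": -0.15, "turn": 0, "gripper": 0},
  {"dx": 0, "dy": 0, "dz": -0.15, "turn": 0, "gripper": 0},
  {"dx": 0, "dy": 0, "dz": -0.15, "turn": 0, "gripper": 0},
  {"dx": 0, "dy": 0, "dz": -0.15, "turn": 0, "gripper": 0},
  {"dx": 0, "dy": 0, "dz": -0.15, "turn": 0, "gripper": 0},
  {"dx": 0, "dy": 0, "dz": -0.15, "turn": 0, "gripper": 0},
])

```text
time_s: 7.17
tool_pos: [0.5444, 0.1904, 0.115]
tcp_rot: [3.135, -0.206, -0.0]
contact_force: [-0.4, -0.7, 1.3]
width: 0.0853
gripper_force: 0.0
```

Request:
arm_command([
  {"dx": 0, "dy": 0, "dz": -2, "turn": 0, "gripper": 0},
  {"dx": 0, "dy": 0, "dz": -5, "turn": 0, "gripper": 0},
  {"dx": 0, "dy": 0, "dz": -9, "turn": 0, "gripper": 0},
  {"dx": 0, "dy": 0, "dz": -12, "turn": 0, "gripper": 0},
  {"dx": 0, "dy": 0, "dz": -12, "turn": 0, "gripper": 0},
  {"dx": 0, "dy": 0, "dz": -12, "turn": 0, "gripper": 0},
])

```text
time_s: 7.67
tool_pos: [0.5464, 0.1909, 0.2386]
tcp_rot: [-3.133, 0.206, -0.01]
contact_force: [0.4, 0.1, 0.2]
width: 0.085
gripper_force: 0.0
```

```bash
python3 -c "
from h import *
go((490,-291,220,-7))"
```

```text
t 7.67 p [546.4 190.9 238.6] yaw -7.53 F [0.4 0.1 0.2] w 85.0 tilt z [ 0.007  0.001 -1.   ]
(490, -291, 220, -7) -> [ 0.71 48.52  1.76] turn -0.5
```

Request:
arm_command([
  {"dx": 0.7, "dy": 48.5, "dz": 1, "turn": -90.5, "gripper": 0},
  {"dx": 0.7, "dy": 48.5, "dz": 1, "turn": -90.5, "gripper": 0},
  {"dx": 0.7, "dy": 48.5, "dz": 1, "turn": -90.5, "gripper": 0},
  {"dx": 0.7, "dy": 48.5, "dz": 1, "turn": -90.5, "gripper": 0},
  {"dx": 0.7, "dy": 48.5, "dz": 1, "turn": -90.5, "gripper": 0},
  {"dx": 0.7, "dy": 48.5, "dz": 1, "turn": -90.5, "gripper": 0},
  {"dx": 0.7, "dy": 48.5, "dz": 1, "turn": -90.5, "gripper": 0},
  {"dx": 0.7, "dy": 48.5, "dz": 1, "turn": -90.5, "gripper": 0},
  {"dx": 0.7, "dy": 48.5, "dz": 1, "turn": -90.5, "gripper": 0},
  {"dx": 0.7, "dy": 48.5, "dz": 1, "turn": -90.5, "gripper": 0},
])

```text
time_s: 8.5
tool_pos: [0.4993, -0.1859, 0.2252]
tcp_rot: [-2.749, -1.515, 0.003]
contact_force: [0.7, 0.2, 0.2]
width: 0.085
gripper_force: 0.0
```

```bash
python3 -c "
from h import *
go((490,-291,200,83))"
```

```text
t 8.5 p [ 499.3 -185.9  225.2] yaw 57.71 F [0.7 0.2 0.2] w 85.0 tilt z [-0.003  0.002 -1.   ]
(490, -291, 200, 83) -> [-9.38  4.84  2.5 ] turn -25.3
```

Request:
arm_command([
  {"dx": -8.8, "dy": 4.4, "dz": 2, "turn": -23, "gripper": 0},
  {"dx": -8.8, "dy": 4.4, "dz": 2, "turn": -23, "gripper": 0},
  {"dx": -8.8, "dy": 4.4, "dz": 2, "turn": -23, "gripper": 0},
  {"dx": -8.8, "dy": 4.4, "dz": 2, "turn": -23, "gripper": 0},
  {"dx": -8.8, "dy": 4.4, "dz": 2, "turn": -23, "gripper": 0},
  {"dx": -8.8, "dy": 4.4, "dz": 2, "turn": -23, "gripper": 0},
])

```text
time_s: 9.0
tool_pos: [0.4896, -0.2821, 0.2054]
tcp_rot: [-2.399, -2.023, 0.001]
contact_force: [-0.8, 0.4, 0.0]
width: 0.0854
gripper_force: 0.0
```

```bash
python3 -c "
from h import *
import cv2
a=robot.read_camera('side');b=robot.read_camera('top')
cv2.imwrite('pics/sA.png',a[:,:,::-1]);cv2.imwrite('pics/tA.png',b[:,:,::-1])
a=a[150:350,250:400,::-1];b=b[190:290,190:440,::-1]
a=cv2.resize(a,None,fx=2,fy=2,interpolation=2);b=cv2.resize(b,None,fx=2,fy=2,interpolation=2)
a=cv2.resize(a,(300,400));b=cv2.copyMakeBorder(b,0,200,0,0,0)
cv2.imwrite('pics/s3.png',cv2.convertScaleAbs(np.hstack([a,b]),alpha=1.5))
go((490,-291,107,83))"
```

```text
t 9.1 p [ 490.3 -281.6  206.4] yaw 80.38 F [ 0.7  0.7 -0.1] w 85.4 tilt z [-0.001  0.001 -1.   ]
(490, -291, 107, 83) -> [-0.94  0.14  9.94] turn -2.6
```

View pics/s3.png

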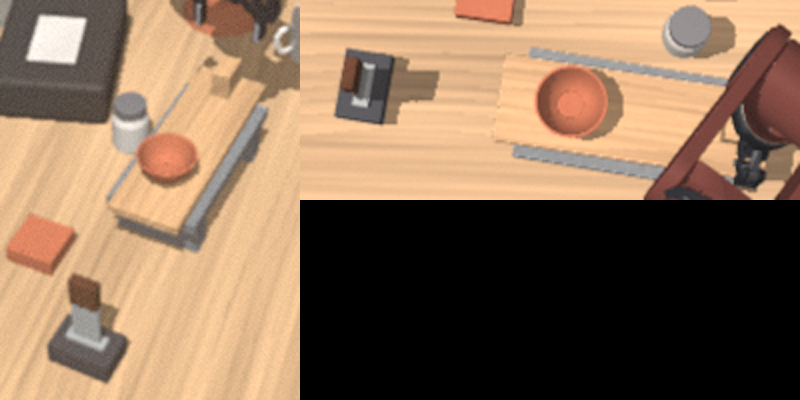

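The pictures show the gauge standing upright in the block (side crop (85,315)), with the board and bowl undisturbed. Next I'll descend on the board grip.

Request:
arm_command([
  {"dx": -0.9, "dy": 0.1, "dz": 1, "turn": -2.6, "gripper": 0},
  {"dx": -0.9, "dy": 0.1, "dz": 3, "turn": -2.6, "gripper": 0},
  {"dx": -0.9, "dy": 0.1, "dz": 6, "turn": -2.6, "gripper": 0},
  {"dx": -0.9, "dy": 0.1, "dz": 8.5, "turn": -2.6, "gripper": 0},
  {"dx": -0.9, "dy": 0.1, "dz": 9.7, "turn": -2.6, "gripper": 0},
  {"dx": -0.9, "dy": 0.1, "dz": 9.7, "turn": -2.6, "gripper": 0},
  {"dx": -0.9, "dy": 0.1, "dz": 9.7, "turn": -2.6, "gripper": 0},
])

```text
time_s: 9.68
tool_pos: [0.4901, -0.2909, 0.1102]
tcp_rot: [-2.352, -2.082, 0.0]
contact_force: [0.0, 0.5, 0.7]
width: 0.0851
gripper_force: 0.0
```

```bash
python3 -c "
from h import *
go((490,-290,107,83))"
```

```text
t 9.68 p [ 490.1 -290.9  110.2] yaw 83.03 F [0.  0.5 0.7] w 85.1 tilt z [-0.001  0.001 -1.   ]
(490, -290, 107, 83) -> [ 0.09 -0.02  0.32] turn 0.0
```

Request:
arm_command([
  {"dx": 0, "dy": 0, "dz": 0.1, "turn": 0, "gripper": 255},
  {"dx": 0, "dy": 0, "dz": 0.1, "turn": 0, "gripper": 255},
  {"dx": 0, "dy": 0, "dz": 0.1, "turn": 0, "gripper": 255},
  {"dx": 0, "dy": 0, "dz": 0.1, "turn": 0, "gripper": 255},
  {"dx": 0, "dy": 0, "dz": 0.1, "turn": 0, "gripper": 255},
  {"dx": 0, "dy": 0, "dz": 0.1, "turn": 0, "gripper": 255},
  {"dx": 0, "dy": 0, "dz": 0.1, "turn": 0, "gripper": 255},
  {"dx": 0, "dy": 0, "dz": 0.1, "turn": 0, "gripper": 255},
  {"dx": 0, "dy": 0, "dz": 0.1, "turn": 0, "gripper": 255},
  {"dx": 0, "dy": 0, "dz": 0.1, "turn": 0, "gripper": 255},
], grip_force=70)

```text
time_s: 10.52
tool_pos: [0.491, -0.2924, 0.1107]
tcp_rot: [2.352, 2.08, 0.001]
contact_force: [-0.3, 0.8, 5.4]
width: 0.0294
gripper_force: 70.6
```

```bash
python3 -c "
from h import *
c=np.cos;go((490+145*.124,-290+145*.992,109,82.9))"
```

```text
t 10.52 p [ 491.  -292.4  110.7] yaw 82.97 F [-0.3  0.8  5.4] w 29.4 tilt z [ 0.002 -0.001 -1.   ]
(507.98, -146.16, 109, 82.9) -> [14.72 -0.1   0.15] turn 0.1
```

Request:
arm_command([
  {"dx": 0.3, "dy": 0, "dz": 0, "turn": 0, "gripper": 255},
  {"dx": 0.9, "dy": 0, "dz": 0, "turn": 0, "gripper": 255},
  {"dx": 1.8, "dy": 0, "dz": 0, "turn": 0, "gripper": 255},
  {"dx": 2.8, "dy": 0, "dz": 0, "turn": 0, "gripper": 255},
  {"dx": 3.8, "dy": 0, "dz": 0, "turn": 0, "gripper": 255},
  {"dx": 4.8, "dy": 0, "dz": 0, "turn": 0, "gripper": 255},
  {"dx": 5.8, "dy": 0, "dz": 0, "turn": 0, "gripper": 255},
  {"dx": 6.6, "dy": 0, "dz": 0, "turn": 0, "gripper": 255},
  {"dx": 7.2, "dy": 0, "dz": 0, "turn": 0, "gripper": 255},
  {"dx": 7.5, "dy": 0, "dz": 0, "turn": 0, "gripper": 255},
])

```text
time_s: 11.35
tool_pos: [0.5002, -0.2186, 0.1107]
tcp_rot: [2.349, 2.08, -0.002]
contact_force: [-1.4, -5.2, 5.2]
width: 0.0292
gripper_force: 70.6
```

```bash
python3 -c "
from h import *
go((490+145*.124,-290+145*.992,109,82.9))"
```

```text
t 11.35 p [ 500.2 -218.6  110.7] yaw 83.04 F [-1.4 -5.2  5.2] w 29.2 tilt z [ 0.002 -0.004 -1.   ]
(507.98, -146.16, 109, 82.9) -> [ 7.29 -0.1   0.15] turn 0.1
```

Request:
arm_command([
  {"dx": 0.3, "dy": 0, "dz": 0, "turn": 0, "gripper": 255},
  {"dx": 0.9, "dy": 0, "dz": 0, "turn": 0, "gripper": 255},
  {"dx": 1.8, "dy": 0, "dz": 0, "turn": 0, "gripper": 255},
  {"dx": 2.9, "dy": 0, "dz": 0, "turn": 0, "gripper": 255},
  {"dx": 4.0, "dy": 0, "dz": 0, "turn": 0, "gripper": 255},
  {"dx": 5.1, "dy": 0, "dz": 0, "turn": 0, "gripper": 255},
  {"dx": 6.2, "dy": 0, "dz": 0, "turn": 0, "gripper": 255},
  {"dx": 7.2, "dy": 0, "dz": 0, "turn": 0, "gripper": 255},
  {"dx": 8.0, "dy": 0, "dz": 0, "turn": 0, "gripper": 255},
  {"dx": 8.4, "dy": 0, "dz": 0, "turn": 0, "gripper": 255},
])

```text
time_s: 12.18
tool_pos: [0.5105, -0.1351, 0.1108]
tcp_rot: [2.348, 2.08, -0.002]
contact_force: [-1.0, -6.6, 5.9]
width: 0.0292
gripper_force: 70.6
```

Request:
arm_command([
  {"dx": 0, "dy": 0, "dz": 0, "turn": 0, "gripper": 255},
  {"dx": 0, "dy": 0, "dz": 0, "turn": 0, "gripper": 255},
])

```text
time_s: 12.35
tool_pos: [0.5106, -0.1345, 0.1107]
tcp_rot: [2.35, 2.081, 0.0]
contact_force: [-0.1, -1.0, 6.9]
width: 0.0291
gripper_force: 70.6
```

```bash
python3 -c "
from h import *
import cv2
a=robot.read_camera('side');b=robot.read_camera('top')
def crop(im,x,y,w,h,k):
    o=cv2.convertScaleAbs(cv2.resize(im[y:y+h,x:x+w,::-1],None,fx=k,fy=k,interpolation=2),alpha=1.5)
    for i in range(0,w,10): cv2.line(o,(i*k,0),(i*k,5),(0,255,0),1)
    for j in range(0,h,10): cv2.line(o,(0,j*k),(5,j*k),(0,255,0),1)
    return o
a=crop(a,255,220,80,110,5);b=crop(b,200,200,80,110,5)
cv2.imwrite('pics/s4.png',np.hstack([a,b]))
go((490+145*.124,-290+145*.992,109,82.9))"
```

```text
t 12.45 p [ 510.6 -134.5  110.7] yaw 83.04 F [ 0.5 -2.6  5.9] w 29.2 tilt z [ 0.002 -0.002 -1.   ]
(507.98, -146.16, 109, 82.9) -> [-1.19 -0.12  0.17] turn 0.1
```

View pics/s4.png

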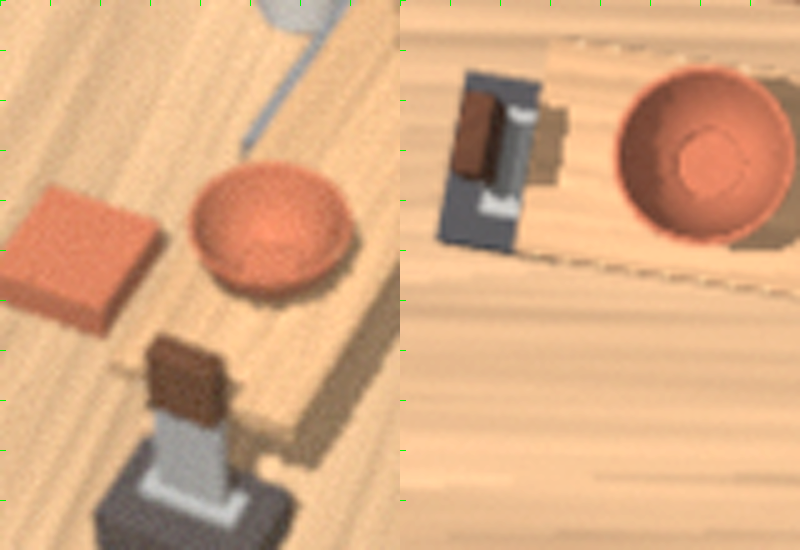

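```bash
python3 -c "
from h import *
f=lambda u,v:(200+(u-400)/5,200+v/5)
g=lambda u,v:(255+u/5,220+v/5)
u=np.array([.127,.992])
for n,c,z,q in [('end','top',.1,f(541,85)),('end','top',.1,f(516,250)),('end s','side',.1,g(300,438)),('end s','side',.1,g(245,420)),
 ('handle t','top',.155,f(466,90)),('handle t','top',.155,f(500,96)),('handle t','top',.155,f(453,175)),('handle t','top',.155,f(490,182)),
 ('collar','top',.04,f(537,108)),('collar','top',.04,f(518,217)),('collar s','side',.04,g(137,492)),('collar s','side',.04,g(237,527)),('hand s','side',.155,g(150,342)),('hand s','side',.155,g(228,362))]:
  p=ray(c,q,z)[:2];print(n,p.round(0),'along u rel slot',((p-[544.5,190.7])@u).round(1))
"
```

```text
end [577. 166.] along u rel slot -20.6
end [494. 175.] along u rel slot -22.5
end s [486. 181.] along u rel slot -16.9
end s [517. 179.] along u rel slot -15.2
handle t [566. 194.] along u rel slot 5.6
handle t [563. 177.] along u rel slot -11.1
handle t [524. 198.] along u rel slot 4.6
handle t [522. 180.] along u rel slot -13.5
collar [574. 176.] along u rel slot -10.7
collar [517. 183.] along u rel slot -10.7
collar s [573. 198.] along u rel slot 11.3
collar s [514. 203.] along u rel slot 8.7
hand s [564. 187.] along u rel slot -0.8
hand s [522. 187.] along u rel slot -6.1
```

The views show the board end about 15–18 mm short of the blade (top crop end edge from (541,85) to (516,250)), with the gauge upright and the bowl steady. I'll creep in and track the gauge handle in the images so I can detect first contact.

```bash
cat > trk.py <<'E'
from h import *
import cv2,os,sys
# sub-pixel shift of the gauge handle against a reference; row/col boxes around the handle
def patch(n,k=3):
    B={'top':(214,240,206,226),'side':(284,308,280,304)}[n]
    im=np.mean([robot.read_camera(n) for _ in range(k)],0).astype(np.float32)
    return im,B
ref=len(sys.argv)>1
for n in('top','side'):
    im,(a,b,c,d)=patch(n)
    if ref: np.save(n+'ref.npy',im)
    r=np.load(n+'ref.npy'); t=r[a:b,c:d]
    K=8;up=lambda x:cv2.resize(x,None,fx=K,fy=K,interpolation=cv2.INTER_CUBIC)
    m=cv2.matchTemplate(up(im[a-4:b+4,c-4:d+4]),up(t),cv2.TM_CCOEFF_NORMED)
    _,v,_,l=cv2.minMaxLoc(m);print(n,'shift px',(l[0]/K-4,l[1]/K-4),round(v,4))
go()
E
python3 -c "
from h import *
go()
for n in('top','side'):
  for y in(0,1,3): print(n,proj(n,[544.5+.127*y,190.7+.992*y,140]).round(2))"; python3 trk.py ref
```

```text
t 12.45 p [ 510.6 -134.5  110.7] yaw 83.04 F [ 0.5 -2.6  5.9] w 29.2 tilt z [ 0.002 -0.002 -1.   ]
top [215.02 227.61]
top [214.61 227.55]
top [213.8  227.42]
side [291.92 294.96]
side [291.73 295.23]
side [291.37 295.78]
top shift px (0.0, 0.0) 0.9996
side shift px (0.0, 0.0) 0.9999
t 12.75 p [ 510.6 -134.5  110.7] yaw 83.04 F [-0.4 -1.6  6.3] w 28.8 tilt z [ 0.002 -0.002 -1.   ]
```

Request:
arm_command([
  {"dx": 0.2, "dy": 0, "dz": 0, "turn": 0, "gripper": 255},
  {"dx": 0.4, "dy": 0, "dz": 0, "turn": 0, "gripper": 255},
  {"dx": 0.6, "dy": 0, "dz": 0, "turn": 0, "gripper": 255},
  {"dx": 0.8, "dy": 0, "dz": 0, "turn": 0, "gripper": 255},
  {"dx": 1.0, "dy": 0, "dz": 0, "turn": 0, "gripper": 255},
  {"dx": 1.1, "dy": 0, "dz": 0, "turn": 0, "gripper": 255},
  {"dx": 1.2, "dy": 0, "dz": 0, "turn": 0, "gripper": 255},
  {"dx": 1.2, "dy": 0, "dz": 0, "turn": 0, "gripper": 255},
])

```text
time_s: 13.42
tool_pos: [0.512, -0.1241, 0.1109]
tcp_rot: [2.348, 2.079, -0.002]
contact_force: [0.0, -5.4, 6.4]
width: 0.0293
gripper_force: 70.6
```

```bash
python3 trk.py
```

```text
top shift px (-0.25, -0.25) 0.9273
side shift px (-0.125, 0.125) 0.9579
t 13.72 p [ 512.  -124.1  110.9] yaw 83.04 F [ 0.6 -5.8  6.2] w 29.2 tilt z [ 0.002 -0.004 -1.   ]
```

```bash
sed -i "s/(214,240,206,226)/(216,238,206,219)/;s/(284,308,280,304)/(290,312,284,300)/" trk.py; python3 trk.py
```

```text
top shift px (0.0, 0.0) 0.9996
side shift px (0.125, 0.125) 0.9691
t 14.02 p [ 512.  -124.1  110.9] yaw 83.04 F [-0.7 -5.6  5.9] w 29.0 tilt z [ 0.002 -0.004 -1.   ]
```

Request:
arm_command([
  {"dx": 0.1, "dy": 0, "dz": 0, "turn": 0, "gripper": 255},
  {"dx": 0.2, "dy": 0, "dz": 0, "turn": 0, "gripper": 255},
  {"dx": 0.3, "dy": 0, "dz": 0, "turn": 0, "gripper": 255},
  {"dx": 0.3, "dy": 0, "dz": 0, "turn": 0, "gripper": 255},
])

```text
time_s: 14.35
tool_pos: [0.5124, -0.1212, 0.111]
tcp_rot: [2.348, 2.079, -0.002]
contact_force: [-0.7, -5.5, 6.8]
width: 0.0291
gripper_force: 70.7
```

```bash
python3 trk.py
```

```text
top shift px (0.0, 0.0) 0.9995
side shift px (0.125, 0.125) 0.9659
t 14.65 p [ 512.4 -121.2  110.9] yaw 83.04 F [-1.  -5.5  6.5] w 28.9 tilt z [ 0.002 -0.005 -1.   ]
```

Request:
arm_command([
  {"dx": 0.1, "dy": 0, "dz": 0, "turn": 0, "gripper": 255},
  {"dx": 0.2, "dy": 0, "dz": 0, "turn": 0, "gripper": 255},
  {"dx": 0.2, "dy": 0, "dz": 0, "turn": 0, "gripper": 255},
  {"dx": 0.2, "dy": 0, "dz": 0, "turn": 0, "gripper": 255},
])

```text
time_s: 14.98
tool_pos: [0.5127, -0.1192, 0.111]
tcp_rot: [2.348, 2.079, -0.002]
contact_force: [-0.7, -6.1, 6.8]
width: 0.0291
gripper_force: 70.7
```

```bash
python3 trk.py
```

```text
top shift px (0.0, -0.125) 0.9983
side shift px (0.125, 0.0) 0.966
t 15.28 p [ 512.7 -119.3  111. ] yaw 83.04 F [ 0.  -6.1  5.7] w 29.1 tilt z [ 0.002 -0.005 -1.   ]
```

Request:
arm_command([
  {"dx": 0.05, "dy": 0, "dz": 0, "turn": 0, "gripper": 255},
  {"dx": 0.1, "dy": 0, "dz": 0, "turn": 0, "gripper": 255},
  {"dx": 0.1, "dy": 0, "dz": 0, "turn": 0, "gripper": 255},
])

```text
time_s: 15.53
tool_pos: [0.5128, -0.1184, 0.111]
tcp_rot: [2.348, 2.079, -0.003]
contact_force: [-1.0, -7.0, 7.0]
width: 0.029
gripper_force: 70.7
```

```bash
python3 trk.py
```

```text
top shift px (0.0, -0.125) 0.998
side shift px (0.125, 0.0) 0.9652
t 15.83 p [ 512.8 -118.4  111. ] yaw 83.04 F [-0.6 -5.4  7.3] w 28.9 tilt z [ 0.002 -0.005 -1.   ]
```

```bash
python3 -c "
from h import *
import cv2
t=[np.load('topref.npy'),np.mean([robot.read_camera('top') for _ in range(2)],0)]
s=np.mean([robot.read_camera('side') for _ in range(2)],0)
f=lambda im,x,y:cv2.convertScaleAbs(cv2.resize(im[y:y+60,x:x+40,::-1].astype(np.float32),None,fx=6.5,fy=10,interpolation=2) if 0 else cv2.resize(im[y:y+60,x:x+40,::-1].astype(np.float32),None,fx=6.5,fy=6.5,interpolation=2),alpha=1.6)
cv2.imwrite('pics/s5.png',np.hstack([f(t[0],202,202),f(t[1],202,202),f(s,275,275)]))"
```

```text
(no output)
```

View pics/s5.png

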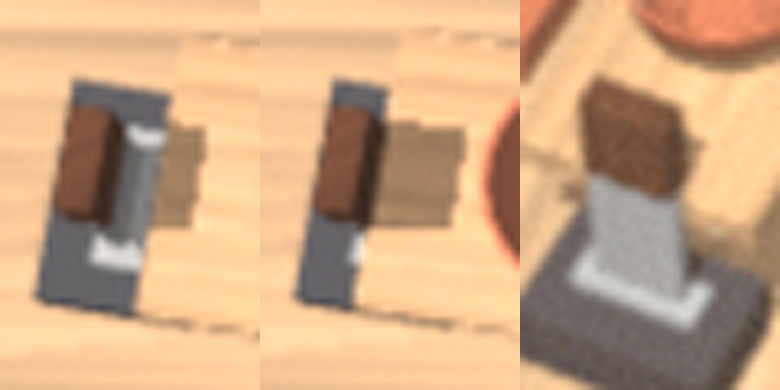

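The board end (middle panel, (388,88)–(352,308)) is now just short of or at the blade, and the gauge is unmoved and upright.

```bash
sed -i "s/(216,238,206,219)/(216,238,205,216)/" trk.py; python3 trk.py; python3 -c "
from h import *
for q in [(221.7,215.5),(216.15,249.4)]:
  p=ray('top',q,.1)[:2];print(p,(p-[544.5,190.7])@[.127,.992])"
```

```text
top shift px (0.0, 0.0) 0.9998
side shift px (0.125, 0.0) 0.9649
t 16.33 p [ 512.8 -118.4  111. ] yaw 83.05 F [-1.2 -5.1  7.1] w 29.5 tilt z [ 0.002 -0.005 -1.   ]
[580.6258615  182.15021651] -3.893400816041782
[495.12573048 192.08102125] -4.900559150740529
```

Request:
arm_command([
  {"dx": 0.05, "dy": 0, "dz": 0, "turn": 0, "gripper": 255},
  {"dx": 0.1, "dy": 0, "dz": 0, "turn": 0, "gripper": 255},
  {"dx": 0.1, "dy": 0, "dz": 0, "turn": 0, "gripper": 255},
])

```text
time_s: 16.58
tool_pos: [0.5129, -0.1174, 0.111]
tcp_rot: [2.348, 2.079, -0.003]
contact_force: [-0.8, -6.4, 7.4]
width: 0.0292
gripper_force: 70.7
```

```bash
python3 trk.py
```

```text
top shift px (0.0, 0.0) 0.9996
side shift px (0.125, 0.0) 0.9647
t 16.88 p [ 512.9 -117.4  111. ] yaw 83.05 F [-0.1 -5.9  7.5] w 29.2 tilt z [ 0.002 -0.005 -1.   ]
```

Request:
arm_command([
  {"dx": 0.05, "dy": 0, "dz": 0, "turn": 0, "gripper": 255},
  {"dx": 0.1, "dy": 0, "dz": 0, "turn": 0, "gripper": 255},
  {"dx": 0.1, "dy": 0, "dz": 0, "turn": 0, "gripper": 255},
])

```text
time_s: 17.13
tool_pos: [0.513, -0.1165, 0.111]
tcp_rot: [2.348, 2.079, -0.003]
contact_force: [-1.5, -7.2, 7.0]
width: 0.0292
gripper_force: 70.6
```

```bash
python3 trk.py
```

```text
top shift px (-0.375, -0.125) 0.9925
side shift px (-0.125, 0.5) 0.9629
t 17.43 p [ 513.  -116.5  111. ] yaw 83.05 F [-1.  -7.   7.1] w 29.2 tilt z [ 0.002 -0.005 -1.   ]
```

Request:
arm_command([
  {"dx": 0.05, "dy": 0, "dz": 0, "turn": 0, "gripper": 255},
  {"dx": 0.1, "dy": 0, "dz": 0, "turn": 0, "gripper": 255},
  {"dx": 0.1, "dy": 0, "dz": 0, "turn": 0, "gripper": 255},
])

```text
time_s: 17.68
tool_pos: [0.5132, -0.1156, 0.1111]
tcp_rot: [2.348, 2.079, -0.003]
contact_force: [-0.2, -6.7, 7.1]
width: 0.0293
gripper_force: 70.7
```

```bash
python3 trk.py
```

```text
top shift px (-0.875, -0.25) 0.9734
side shift px (-0.5, 0.75) 0.948
t 17.98 p [ 513.2 -115.5  111.1] yaw 83.05 F [-1.3 -6.8  6.1] w 29.2 tilt z [ 0.002 -0.005 -1.   ]
```

The handle has shifted about 2 mm (roughly 1° of lean), so the board end is touching the blade. One last look before handing in.

```bash
python3 -c "
from h import *
import cv2
s=robot.read_camera('side')[170:350,240:400,::-1];t=robot.read_camera('top')[180:300,190:430,::-1]
s=cv2.resize(s,None,fx=2.2,fy=2.2,interpolation=2);t=cv2.resize(t,None,fx=1.8,fy=1.8,interpolation=2)
t=cv2.copyMakeBorder(t,0,s.shape[0]-t.shape[0],0,0,0)
cv2.imwrite('pics/s6.png',cv2.convertScaleAbs(np.hstack([s,t]),alpha=1.5));go()"
```

```text
t 18.08 p [ 513.2 -115.6  111.1] yaw 83.05 F [-0.9 -5.5  6.9] w 29.2 tilt z [ 0.002 -0.005 -1.   ]
```

View pics/s6.png

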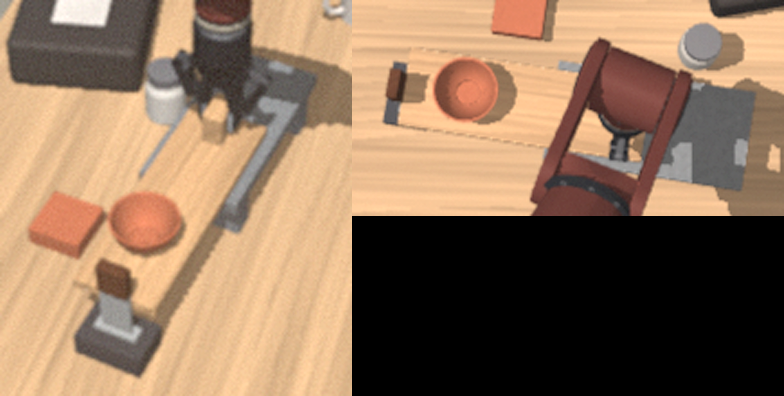

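The board end meets the upright gauge, the bowl stands on the board, and the jar and tiles are untouched. Handing in.

```bash
python3 -c "
from bench import robot
print(robot.close_job())"
```

```text
the job is handed in; nothing more can be done
None
```

I handed the job in at about 18 s with no verdict shown: the gauge is home in the block and released, and the board is slid out, still held level with the bowl on it, its end touching the blade, which leans about 1°.

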